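# Unscrew the hub cap of a flour mill whose thread may be left- or right-handed

### The job

The table flour mill with its hopper taken off is to be opened for cleaning: unscrew the cap on its spindle, lift it off and finish still holding it, level and at rest, a hand's breadth above the mill. The shop's mills run in opposite directions, so nobody knows whether this cap has a left-hand or a right-hand thread; find out by trying it both ways. Do not shift the other things on the table.

Things in the scene. Friction and masses are not known exactly. Their poses are not given: they have to be found in the camera images.
- mill: the open flour mill, fixed to the table: pale wooden housing 140 x 140 mm, grey stone in an aluminium collar (132 mm across, rim at 176 mm, three small studs on it up to 182 mm), hopper taken off. Origin: centre of its underside on the table, under the spindle axis. -x: the front with the flour chute (reaches 110 mm from the axis, below 120 mm).
- hub_cap: fluted round aluminium cap on the vertical spindle in the middle of the open mill, 50 mm high, about 160 g: below, a skirt 56 mm across and 24 mm high; above it the grip, 46 mm across (24 to 50 mm above the origin), the place to take hold. Origin: centre of the skirt's lower edge, z up, 174 mm above the table when home.
- cap_grip (a point): the middle of the cap's grip, on its axis, 37 mm above its origin. The cap starts fully tight: the tightening way it meets a solid stop at once. The loosening way (clockwise or anticlockwise, changes from start to start, not visible) it turns easily without rising and can be lifted off at 50 to 85 degrees from tight; a second stop follows at 87 degrees.
- spindle_end (a point): top of the mill's vertical spindle, inside the cap, on the mill's axis 194 mm above the table. Three short thread starts on it hold three lugs in the cap, so pulling is blocked until the cap is turned free. The spindle stands 20 mm up inside the cap: the cap must rise 20 mm straight before it is clear.
- second_mill: the other mill of the shop, fixed, same housing but complete with wooden hopper and lid, 282 mm high, 163 mm across at the top, at the right. Not to be touched. Origin: centre of its underside.
- hopper: loose wooden funnel of the open mill, standing mouth downward at the right front, 160 mm across, 75 mm high; a bystander. Origin: centre of its lower rim.
- ramekin: loose stoneware dish, 77 mm across, 42 mm high, standing beside the open mill on its right; a bystander. Origin: centre of its underside.
- scraper: loose dough scraper lying flat, 82 x 104 x 22 mm, left of the open mill; a bystander. Origin: centre of its underside.
- spice_jar: loose spice jar, 41 mm across, 102 mm high, behind the open mill; a bystander. Origin: centre of its underside.
Things that resemble listed ones, but are neither listed nor needed, are in the scene too. What is shaped like the hub_cap but blue or orange is not meant.

How it is judged:
At the end, for the whole second after the job is handed in: The cap is in the fingers (over 2 N), its lower edge 40 to 160 mm above where it was seated, within 60 mm of the spindle axis sideways, tilted less than 15 degrees, moving slower than 30 mm/s and not touching the mill (z of hub_cap in the frame of mill between 0.214 and 0.334 m and horizontal distance between hub_cap and mill below 0.06 m and angle between hub_cap's own z axis and vertical below 0.26 rad and linear speed of hub_cap below 0.03 m/s and contact force between the fingers and hub_cap above 2 N and contact force between hub_cap and mill below 0.2 N); the arm keeps its last pose, push and grip.
It fails at once if a bystander was shifted by more than 20 mm (distance of any of hopper, ramekin, scraper, spice_jar from where it was at the start of the episode above 0.02 m).
It fails at once if the second mill was struck by the robot (contact force between the arm and second_mill above 5 N).
It also fails if it takes over 35 s, if anything falls off the work surface, if the arm or the gripper's body presses on something with over 40 N, if the wrist force passes 120 N, or if a joint passes its speed limit or range.

### The arm

A 6-joint arm with a two-finger parallel gripper is mounted at the origin on a cart in front of the work surface, level with it; the furniture and walls round the work are solid. World frame = base frame: x ahead of the robot, y to its left, z up, the work surface at z = 0. Lengths are in m, angles in rad, forces in N, time in s.
With the tool pointing down it reaches from about 0.35 to 0.85 m from the base axis. Payload 8.1 kg.
Tool frame: the origin (TCP) lies on the centre line of the jaws, within the pads' length; the fingertips stand 17 mm ahead of it and the grasp point (between the pads) lies 2 mm behind it; z points along the fingers, y is the line along which they close (so a half turn about z gives the same grasp; the last joint's range is limited). The gripper opens to 93 mm and grips with 3 to 60 N. Pads are 15 mm wide; open, the fingers measure 128 mm over their backs; the gripper's body (75 mm by 188 mm) begins 65 mm behind the grasp point.
Start: joints at [1.235, 0.13, 1.488, -0, 1.523, -0.085], TCP at [0.149, 0.581, 0.236] pointing down, gripper open.
Joint ranges: [-2.96, 2.96], [-0.89, 2.26], [0.02, 2.5], [-1.34, 4.48], [0, 2.73], [-2.66, 2.66]. Speed limits (rad/s): [2.39, 2.39, 2.79, 3.14, 3.14, 3.14].

### API

Orientations are given as a rotation vector (axis times angle).
In Python, from plant import robot, optics, close_job, models gives the robot as it stands.
- The arm moves only by the shell command python3 -m inch 'ROWS' [OPENING] [FORCE]. ROWS is a JSON object of lists of equal length, an entry for each row: "travel": the shift along the tool's x, y, z in m, a list of three; "spin": the turn about the tool's z in rad. In form: {"travel": [[x, y, z], ...], "spin": [spin, ...]}. A call has 1 to 10 rows; each row is the pose to reach, as a shift and turn from the pose commanded when the call began, along the tool's axes at that moment; what a row does not reach only later rows make up. A row lasts 1/12 s, in which the tool goes at most 41.7 mm and 7.16 degrees, less where a joint would pass 70% of its speed; a pose out of reach is approached as far as the arm can. A call with a gripper value outside its range is refused whole. OPENING is the closure, from 0 (fully open) to 1 (shut), set as the call begins (- or left out, the last holds). The fingers move at their own pace and stop on an object; FORCE is the grip in N (left out, the last holds). Time passes only in rows, so rows that repeat a pose let the fingers close. It gives the time, the measured TCP pose, the force, the opening and the grip force at its end, in the units of the state.
- robot.read_state(): the state, without advancing time (a new reading comes with each control period).
- optics.read_camera(name): name is "scene" or "top"; returns (picture, depth): 384x512x3 uint8, red, green, blue; 384x512 float32, m along the optical axis (not along the pixel's ray), 0 where there is no reading.
- optics.camera_info(name): a dict with "camera_matrix" (3x3 intrinsics, pixels), "view" (4x4, takes a point from world to camera coordinates). Camera axes: x right, y down, z forward; pixel columns grow to the right and rows downward; lengths in m; the calibration is good to about 2 mm. A picture is of the moment at which its call begins. camera_info takes no time and is no camera call.
- close_job(): hands the job in; it is judged then, once.
Trained networks look in the newest picture that a camera, given by its name, has taken for a name from the list of things; names that differ only in an ending like _2 or _b are one class to them, and where a whole thing is asked for, a point or a joint stands for the part that bears it (a point fixed in the world has none). Each returns a list of dicts, best first, with "p" (0 to 1); they miss things now and then, are a little off and sometimes report something else, mostly with a low value. They report only what shows in the picture. A call takes as long as a camera call. They do not tell look-alikes from the thing itself.
- models.look_for(camera, name): "centre" ([x, y, z] in m, in world coordinates, good to about 4 mm: the middle of the surface that is visible of it).
- models.masks_of(camera, name): "region" (384x512 bool, what is visible of it).
The state is a dict: "t": time; "q": joint angles; "dq": joint speeds; "joint_torque": joint torques, N m; "tool_pos": TCP position; "orientation": TCP orientation; "force": force on the tool from outside, world axes, zero at the start; "wrist_torque": the same for the moment, N m; "opening": finger opening in m; "gripper_force": force on a finger pad.
Only numpy, scipy, OpenCV 4.12 (cv2) and the standard library are available. Lean on these libraries where they do the work, as an engineer would, in place of code of your own. Each camera call takes 0.05 s, during which the arm holds its last target. There are 200 camera calls.

## Working session

There is one attempt and no reset: what is moved stays moved. The work goes in short steps, Python scripts to look and compute and a shell command to move; the robot and the scene stay as the last step left them, time stands still between calls to the robot, and variables do not carry over. Pictures are saved under pics/ and viewed, at most 10 in all, crops included, and the job is handed in when it is done.

```bash
mkdir -p pics; ls; cat > h.py <<'E'
from plant import robot, optics, close_job, models
import numpy as np, cv2
def look(c,name=None):
    im,d=optics.read_camera(c)
    if name: cv2.imwrite('pics/'+name,im[:,:,::-1])
    return im,d
def cloud(c,d):
    i=optics.camera_info(c);K=np.array(i['camera_matrix']);V=np.linalg.inv(np.array(i['view']))
    v,u=np.indices(d.shape)
    p=np.stack([(u-K[0,2])/K[0,0]*d,(v-K[1,2])/K[1,1]*d,d,np.ones_like(d)],-1)@V.T
    p=p[...,:3].copy();p[d<=0]=np.nan
    return p
E
python3 - <<'E'
from h import *
print(robot.read_state())
a,d=look('scene');b,e=look('top')
np.savez('s.npz',a=a,d=d,b=b,e=e)
cv2.imwrite('pics/both0.png',cv2.resize(np.vstack([a,b])[:,:,::-1],(400*2,600*2))[:600]) if 0 else None
cv2.imwrite('pics/scene0.png',a[:,:,::-1]);cv2.imwrite('pics/top0.png',b[:,:,::-1])
for c in('scene','top'):
  for n in('hub_cap','mill','second_mill','spice_jar','ramekin'):
    print(c,n,[(np.round(x['centre'],3),round(x['p'],2)) for x in models.look_for(c,n)])
E
```

```text
pics
{'t': 0.0, 'q': array([ 1.23459229e+00,  1.31117576e-01,  1.48928355e+00, -1.65930784e-05,
        1.52300287e+00, -8.54315107e-02]), 'dq': array([-0.0008109 , -0.00158053,  0.00120207,  0.00073451,  0.00188691,
       -0.0001159 ]), 'joint_torque': array([ 6.50134789e-04, -5.59816146e+01, -4.91782737e+01,  7.67629221e-02,
        3.48634401e-02, -9.25476911e-05]), 'tool_pos': array([0.14871476, 0.5807193 , 0.23461112]), 'orientation': array([-3.92834427e-01, -3.11656832e+00,  2.78738056e-03]), 'force': array([ 0.21232946, -0.77825238, -0.13111133]), 'wrist_torque': array([0.10334915, 0.04965578, 0.02072511]), 'gripper_force': 0.0, 'opening': 0.09299145546930734}
scene hub_cap [(array([ 0.36 , -0.052,  0.044]), 0.75), (array([0.512, 0.184, 0.152]), 0.65), (array([0.503, 0.154, 0.223]), 0.6)]
scene mill [(array([0.515, 0.187, 0.152]), 0.93)]
scene second_mill [(array([ 0.669, -0.224,  0.218]), 0.82)]
scene spice_jar [(array([ 0.689, -0.016,  0.085]), 0.83)]
scene ramekin [(array([ 0.449, -0.023,  0.025]), 0.69)]
top hub_cap [(array([0.653, 0.056, 0.049]), 0.79), (array([0.495, 0.14 , 0.225]), 0.76), (array([ 0.352, -0.066,  0.051]), 0.65)]
top mill [(array([0.486, 0.134, 0.166]), 0.94), (array([ 0.654, -0.267,  0.265]), 0.49)]
top second_mill [(array([ 0.657, -0.266,  0.265]), 0.65)]
top spice_jar [(array([ 0.683, -0.035,  0.099]), 0.48)]
top ramekin [(array([0.46 , 0.003, 0.005]), 0.94)]
```

View pics/scene0.png

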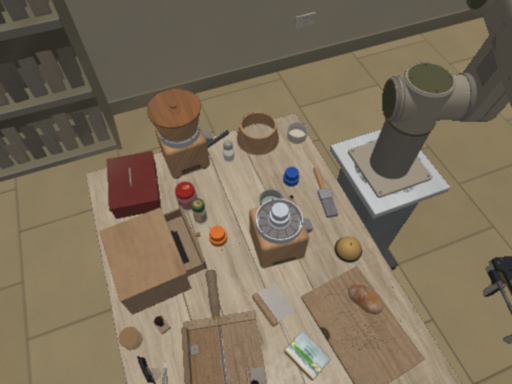

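View pics/top0.png

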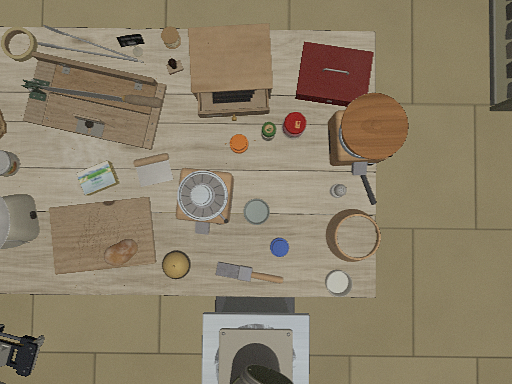

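The candidates are silver on the mill (scene 280,212 / top 202,195), orange (scene 218,235 / top 239,143) and blue (scene 291,176 / top 280,247). The silver one fits: it is aluminium and sits on the open mill's spindle. I'll confirm it in a crop and measure it.

```bash
python3 - <<'E'
from h import *
s=np.load('s.npz')
for c,d in(('scene',s['d']),('top',s['e'])):
    p=cloud(c,d);near=np.hypot(p[...,0]-.49,p[...,1]-.14)<.09
    for lo,hi in((.21,.24),(.17,.19)):
        m=near&(p[...,2]>lo)&(p[...,2]<hi);q=p[m]
        print(c,lo,m.sum(),q.mean(0).round(4),np.median(q[:,2]).round(4),q.min(0).round(3),q.max(0).round(3), [np.round(t,4) for t in cv2.minEnclosingCircle(q[:,:2].astype(np.float32))])
    # tall things near
    for x0 in (.4,.5,.6):
        pass
a=cv2.resize(s['a'][175:275,225:345],None,fx=4,fy=4,interpolation=2);b=cv2.resize(s['b'][145:245,152:242],None,fx=4,fy=4,interpolation=2)
cv2.imwrite('pics/crop0.png',np.hstack([a,b])[:,:800,::-1])
# mill housing orientation from top camera
st=robot.read_state()
from scipy.spatial.transform import Rotation as R
print(R.from_rotvec(st['orientation']).as_matrix().round(3))
E
```

```text
scene 0.21 237 [0.4989 0.1505 0.2218] 0.2223 [0.475 0.127 0.21 ] [0.52  0.171 0.227] [array([0.4978, 0.1484]), np.float64(0.0236)]
scene 0.17 435 [0.5019 0.1542 0.1747] 0.1739 [0.431 0.082 0.17 ] [0.563 0.214 0.19 ] [array([0.4963, 0.1481]), np.float64(0.0672)]
top 0.21 275 [0.4957 0.1423 0.2236] 0.2235 [0.474 0.12  0.215] [0.52  0.165 0.23 ] [array([0.4963, 0.1428]), np.float64(0.0234)]
top 0.17 601 [0.4954 0.1407 0.1738] 0.1732 [0.431 0.078 0.17 ] [0.562 0.209 0.189] [array([0.4961, 0.143 ]), np.float64(0.0659)]
[[-0.969  0.248  0.   ]
 [ 0.248  0.969  0.   ]
 [-0.     0.    -1.   ]]
```

View pics/crop0.png

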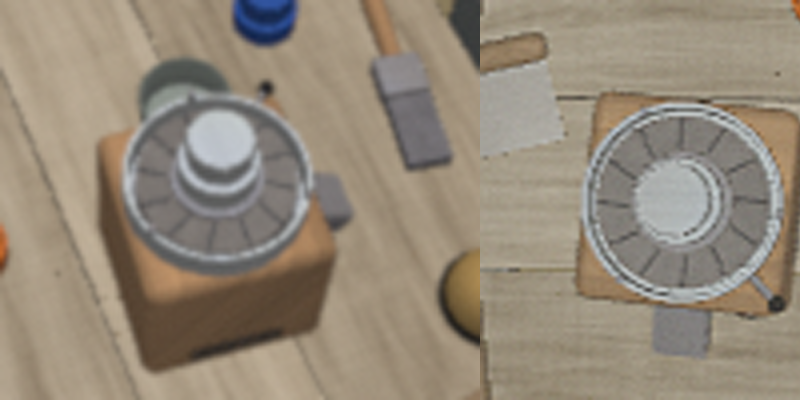

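The crop confirms it: the silver fluted cap sits in the stone and collar of the open mill (crop 222,140 and 680,203). I'll raise the arm and go above it, turning the wrist so that joint 6 stays near mid-range.

```bash
python3 -m inch '{"travel":[[0,0,-0.03],[0,0,-0.06],[-0.03,-0.02,-0.08],[-0.06,-0.045,-0.08],[-0.09,-0.068,-0.08],[-0.12,-0.09,-0.08],[-0.15,-0.113,-0.08],[-0.18,-0.136,-0.08],[-0.21,-0.158,-0.08],[-0.24,-0.181,-0.08]],"spin":[0,0,0.08,0.16,0.24,0.32,0.4,0.48,0.53,0.53]}' 0 
python3 - <<'E'
from h import *
from scipy.spatial.transform import Rotation as R
st=robot.read_state();M=R.from_rotvec(st['orientation']).as_matrix()
print(st['t'],st['tool_pos'],st['q'].round(3))
print(M.T@(np.array([.497,.1455,.30])-st['tool_pos']))
s=np.load('s.npz')
p=cloud('top',s['e']);r=np.hypot(p[...,0]-.497,p[...,1]-.1455);print(np.nanmax(p[(r>.03)&(r<.16)][:,2]))
E
```

```text
t: 1.43
tool_pos: [0.3373, 0.3449, 0.3159]
orientation: [1.2, 2.903, 0.001]
force: [0.7, 0.5, 0.5]
opening: 0.0928
gripper_force: 0.0
1.4333 [0.33725151 0.34486776 0.31592593] [ 0.69  -0.212  1.676  0.     1.676 -0.097]
[-0.25389395 -0.02837678  0.01591666]
0.19551451080601412
```

```bash
python3 -m inch '{"travel":[[-0.036,-0.004,0],[-0.073,-0.008,0],[-0.109,-0.012,0],[-0.145,-0.016,0],[-0.181,-0.02,0],[-0.218,-0.024,0],[-0.254,-0.028,0],[-0.254,-0.028,0.016],[-0.254,-0.028,0.016],[-0.254,-0.028,0.016]],"spin":[0.06,0.12,0.18,0.24,0.3,0.36,0.4,0.4,0.4,0.4]}'
python3 - <<'E'
from h import *
from scipy.spatial.transform import Rotation as R
st=robot.read_state();M=R.from_rotvec(st['orientation']).as_matrix()
print(st['t'],st['tool_pos'],st['q'].round(3));print(M.round(3))
print(M.T@(np.array([.497,.1455,.218])-st['tool_pos']))
a,d=look('scene');b,e=look('top')
np.savez('s2.npz',a=a,d=d,b=b,e=e)
cv2.imwrite('pics/crop1.png',np.hstack([cv2.resize(x,None,fx=3,fy=3,interpolation=2) for x in (a[130:270,215:345],b[130:270,140:270])])[:,:,::-1])
E
```

```text
t: 2.27
tool_pos: [0.4965, 0.1474, 0.2987]
orientation: [-1.749, -2.608, 0.002]
force: [0.1, -0.0, 0.6]
opening: 0.093
gripper_force: 0.0
2.2667 [0.496534   0.14744723 0.29874132] [ 0.189 -0.108  1.615  0.     1.638 -0.2  ]
[[-0.38   0.925 -0.002]
 [ 0.925  0.38  -0.   ]
 [ 0.001 -0.002 -1.   ]]
[-0.0020468  -0.00012003  0.08074011]
```

View pics/crop1.png

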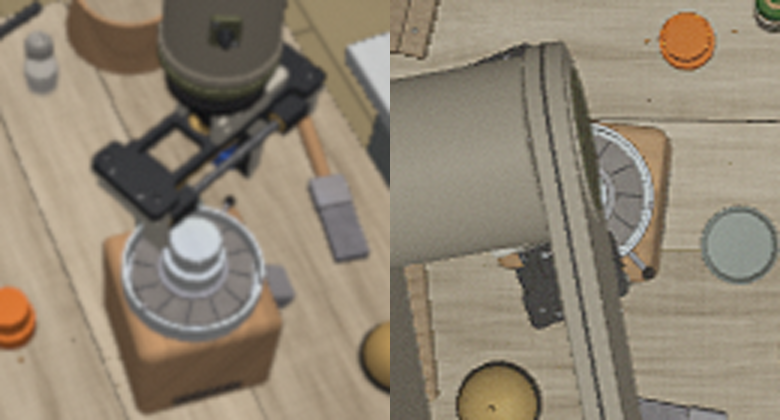

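The picture shows the open gripper above the silver cap (left crop 195,240), with the knobbed lever clear of the jaws. Descending next.

```bash
python3 -m inch '{"travel":[[-0.002,0,0.02],[-0.002,0,0.04],[-0.002,0,0.055],[-0.002,0,0.068],[-0.002,0,0.076],[-0.002,0,0.08],[-0.002,0,0.08],[-0.002,0,0.08]],"spin":[0,0,0,0,0,0,0,0]}' 0 && python3 -m inch '{"travel":[[0,0,0],[0,0,0],[0,0,0],[0,0,0],[0,0,0],[0,0,0],[0,0,0],[0,0,0]],"spin":[0,0,0,0,0,0,0,0]}' 0.4 10
```

```text
t: 3.03
tool_pos: [0.4982, 0.1461, 0.2205]
orientation: [1.748, 2.61, 0.001]
force: [0.0, -0.1, 0.5]
opening: 0.093
gripper_force: 0.0
t: 3.7
tool_pos: [0.4979, 0.1458, 0.2196]
orientation: [1.749, 2.61, 0.0]
force: [0.3, 0.0, -0.0]
opening: 0.056
gripper_force: 0.0
```

```bash
python3 -m inch '{"travel":[[0,0,0],[0,0,0],[0,0,0],[0,0,0],[0,0,0],[0,0,0]],"spin":[0,0,0,0,0,0]}' 1 8; python3 - <<'E'
from h import *
s=robot.read_state();print(s['tool_pos'],s['force'],s['wrist_torque'],s['opening'],s['gripper_force'])
E
```

```text
t: 4.2
tool_pos: [0.4977, 0.1458, 0.2196]
orientation: [-1.749, -2.609, 0.001]
force: [-3.1, -0.5, 1.6]
opening: 0.0456
gripper_force: 8.0
[0.49769824 0.14579162 0.21962238] [-3.13144012 -0.50916086  1.61119239] [-0.11433947  0.60217127 -0.0641527 ] 0.04560236783624017 8.00142641295679
```

It is gripped at 46 mm and the side force is small. I'll tighten the grip and try one direction a little way.

```bash
python3 -m inch '{"travel":[[0,0,0],[0,0,0],[0,0,0],[0,0,0],[0,0,0],[0,0,0],[0,0,0],[0,0,0]],"spin":[0,0,0,0.03,0.06,0.09,0.12,0.12]}' 1 25; python3 - <<'E'
from h import *
s=robot.read_state();print(s['tool_pos'],s['force'],s['wrist_torque'],s['opening'],s['gripper_force'],s['q'][5])
E
```

```text
t: 4.87
tool_pos: [0.4981, 0.1457, 0.2196]
orientation: [1.904, 2.499, 0.0]
force: [-0.9, -0.8, 0.9]
opening: 0.0457
gripper_force: 25.0
[0.49809718 0.14570366 0.21960085] [-0.93498128 -0.76167272  0.85371935] [-0.27844913  0.32856064 -0.0170238 ] 0.04568276107134085 25.00096209347248 -0.08260225612645732
```

There is almost no torque this way. Now the other way, back past the start, to compare.

```bash
python3 -m inch '{"travel":[[0,0,0],[0,0,0],[0,0,0],[0,0,0],[0,0,0],[0,0,0],[0,0,0]],"spin":[-0.04,-0.08,-0.12,-0.15,-0.18,-0.18,-0.18]}' 1 25; python3 - <<'E'
from h import *
s=robot.read_state();print(s['tool_pos'],s['force'],s['wrist_torque'],s['opening'],s['gripper_force'],s['q'][5])
E
```

```text
t: 5.45
tool_pos: [0.4976, 0.1458, 0.2197]
orientation: [-1.668, -2.661, 0.001]
force: [-5.2, -0.9, 2.5]
opening: 0.0454
gripper_force: 25.0
[0.49757118 0.14581603 0.21966516] [-5.22457828 -0.93530463  2.518257  ] [-0.22826073  0.96708214 -0.61529456] 0.04537979948707125 25.00252657569945 -0.2647309944996962
```

The stop is in the negative direction (0.6 N·m), so positive spin loosens. Turning about 68° from tight.

```bash
python3 -m inch '{"travel":[[0,0,0],[0,0,0],[0,0,0],[0,0,0],[0,0,0],[0,0,0],[0,0,0],[0,0,0],[0,0,0],[0,0,0]],"spin":[0.12,0.24,0.36,0.48,0.6,0.72,0.84,0.96,1.08,1.2]}' 1 25;python3 -m inch '{"travel":[[0,0,0],[0,0,0],[0,0,-0.001],[0,0,-0.002],[0,0,-0.003],[0,0,-0.003]],"spin":[0.02,0.02,0.02,0.02,0.02,0.02]}' 1 25; python3 - <<'E'
from h import *
s=robot.read_state();print(s['tool_pos'],s['force'],s['wrist_torque'],s['opening'],s['gripper_force'],s['q'][5])
E
```

```text
t: 6.28
tool_pos: [0.4983, 0.1458, 0.2196]
orientation: [2.883, 1.246, 0.001]
force: [-0.3, -1.7, 0.4]
opening: 0.0455
gripper_force: 25.0
t: 6.78
tool_pos: [0.498, 0.1459, 0.2228]
orientation: [-2.892, -1.226, -0.0]
force: [-0.7, -0.6, -2.7]
opening: 0.0454
gripper_force: 25.0
[0.4980193  0.14592021 0.22278942] [-0.73314684 -0.55518922 -2.72363045] [-0.07036797  0.16977055  0.0198775 ] 0.04544502964982723 24.999386253766716 0.9547345402766029
```

It rises under little more than its own weight, so it is free. Lifting straight up.

```bash
python3 -m inch '{"travel":[[0,0,-0.003],[0,0,-0.006],[0,0,-0.01],[0,0,-0.014],[0,0,-0.018],[0,0,-0.022],[0,0,-0.026],[0,0,-0.03],[0,0,-0.03],[0,0,-0.03]],"spin":[0,0,0,0,0,0,0,0,0,0]}' && python3 -m inch '{"travel":[[0,0,-0.01],[0,0,-0.02],[0,0,-0.03],[0,0,-0.04],[0,0,-0.05],[0,0,-0.057],[0,0,-0.06],[0,0,-0.06],[0,0,-0.06],[0,0,-0.06]],"spin":[0,0,0,0,0,0,0,0,0,0]}'
python3 - <<'E'
from h import *
a,d=look('scene');p=cloud('scene',d)
s=robot.read_state();print(s['t'],s['tool_pos'],s['force'],s['opening'],s['gripper_force'],np.abs(s['dq']).max())
cv2.imwrite('pics/end.png',cv2.resize(a[120:290,200:360],None,fx=3.5,fy=3.5,interpolation=2)[:,:,::-1])
E
```

```text
t: 7.62
tool_pos: [0.4981, 0.1459, 0.253]
orientation: [2.893, 1.224, 0.001]
force: [0.4, 0.6, -1.7]
opening: 0.0452
gripper_force: 25.0
t: 8.45
tool_pos: [0.4977, 0.1458, 0.3119]
orientation: [-2.893, -1.224, 0.002]
force: [-0.3, -0.2, -2.3]
opening: 0.0455
gripper_force: 25.0
8.5 [0.49762322 0.14574063 0.31181861] [ 0.61880015  0.23325867 -1.49179352] 0.04542854661591229 24.999648774974048 0.001236870168849243
```

View pics/end.png

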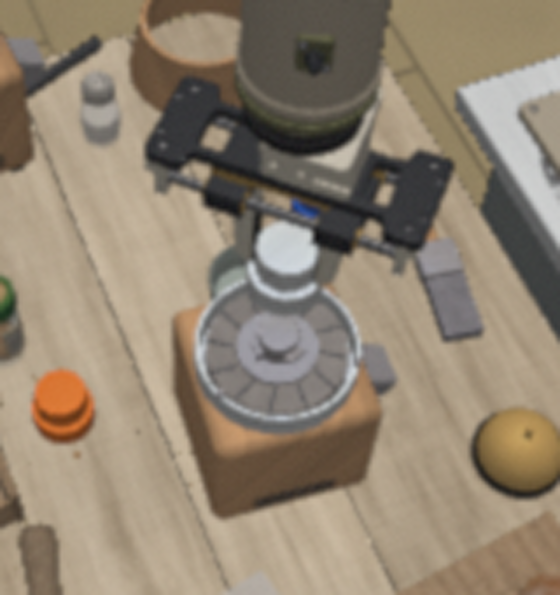

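The cap hangs level in the jaws (crop 288,258), about 92 mm above its seat. The spindle below it is bare (278,340) and nothing else has moved.

```bash
python3 -c "
from plant import close_job
print(close_job())"
```

```text
the job is handed in; nothing more can be done
None
```

The cap is off the spindle and the job is handed in at about 8.5 s: positive tool spin (clockwise seen from above) loosened it, so the thread is left-hand, and the arm is holding it level and at rest about 92 mm above its seat (25 N grip); hand-in returned no verdict.

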